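# Strip a cast clay block from its latched split mould

## Task

The block in the split mould is ready to strip. Lift the red-gripped latch lever over past centre until the hook has dropped clear of its keeper, then swing the mould's top half right back on its hinge until it stays open by itself. Lift the soft clay block out and set it down gently, the same way up, lengthwise along the middle of the empty plaster bat, without disturbing the dry block on the other bat, the jar, the bottle or the brush.

Things in the scene. Friction and masses are not known exactly. Their poses are not given: they have to be found in the camera images.
- mould: Aluminium split block mould bolted to the bench. Origin: centre of its underside; its latch side looks along its own -x, hinge along its y. Lower half 150 (x) x 230 (y) mm, its flat top 42 mm above the bench (nothing higher once open but the block); a lug 30 mm long, 10 mm high on each y end. Closed, the upper half's top is 82 mm up. The block lies at its centre, length along y, 2 mm play.
- cope (a joint): Upper half of the mould, hinged along the mould's y at point cope_hinge. 0 closed; grows as the latch side swings up and back; stop at 1.75 rad. About 0.7 kg with the latch. The hinge is easy: it falls shut from below about 1.2 rad and falls open to the stop from above 1.4 rad. It cannot rise while the hook holds.
- cope_hinge (a point): Middle of the upper half's hinge axis, at mould (82, 0, 42) mm. Axes as the mould's when closed; they turn with the upper half.
- knob_a (a point): Lifting knob on the upper half, at mould (-45, 80, 109) mm when closed: centre of its black head, a disc 26 mm across and 18 mm high on a 16 mm stem, the head's underside 18 mm above the top plate. It lies 127 mm ahead of and 67 mm above the hinge axis.
- knob_b (a point): The second lifting knob, just like the first, at mould (-45, -80, 109) mm. Either one may be used.
- latch (a joint): Lever of the draw latch, hinged along the mould's y at point latch_pivot on the upper half. 0 closed (lying back over the top plate); grows as its grip is lifted up and over to the front; stop at 2.05 rad. A spring of about 15 N in the hook resists the first 0.5 rad (about 2 N at the grip): past centre from there. The hook hangs slack and clear from 1.6 rad. Friction keeps the lever where it is left.
- latch_pivot (a point): Lever's pivot: at mould (-95, 0, 90) mm when closed, 20 mm ahead of the front face. Axes as the mould's when the lever is closed.
- latch_grip (a point): Centre of the red grip at the lever's end: a bar 18 mm thick and 34 mm long lying along the mould's y, 97 mm behind and 19 mm above the pivot when closed, so at mould (2, 0, 109) mm, its underside 18 mm above the top plate. The lever itself is 16 mm wide. Pinched on its two ends, the grip turns easily between the fingers as the lever swings.
- hook_nose (a point): Nose of the latch hook, a steel plate 40 mm wide hanging from a pin on the lever down the mould's front. Closed, the nose lies under the keeper lip. With the lever over, it hangs freely in front.
- keeper (a point): Underside of the keeper lip on the front of the lower half, at mould (-91, 0, 30) mm, where the nose bears. Lip 44 mm wide (y), standing 19 mm out from the front face.
- block: The brown clay block to strip, loose, 0.36 to 0.54 kg: a dumbbell 120 mm long (its y), two ends 50 x 50 mm square and 30 mm long, between them a waist 60 mm long, 34 mm wide (x), from 4 to 46 mm above the underside. Origin: centre of its underside, 20 mm above the bench in the mould; z up. With the mould open its upper 28 mm stand clear above the lower half.
- block_center (a point): Middle of the clay block, 25 mm above its underside.
- bat_empty: The empty white plaster bat, fixed on the ware board: slab 85 (x) x 160 (y) x 12 mm, its length along its y. Origin: centre of its underside, 18 mm above the bench.
- bat_empty_top (a point): Centre of the empty bat's top face, 30 mm above the bench. The two bats lie side by side, about 140 mm between centres.
- ware_board: Pine ware board lying fixed on the bench, 300 (x) x 190 (y) x 18 mm, with the two bats at 70 mm either side of its centre along its x. Origin: centre of its underside.
- block_dry: Bystander: pale dry block of the same shape and size lying on the other bat, loose. Origin: centre of its underside, length along its y.
- jar: Bystander: loose blue jar with a white lid, 68 mm across, 105 mm tall. Origin: centre of its underside.
- bottle: Bystander: loose yellow bottle, 64 mm across, 200 mm tall. Origin: centre of its underside.
- brush: Bystander: loose flat brush lying on the bench, 170 mm long along its x, 42 mm wide, 20 mm high. Origin: on the bench below its middle.

How it is judged:
By the outcome, as a careful person would: the job done as asked, in the order asked, and still so for the second after the job is handed in, with the robot touching nothing.
It also fails if it takes over 67 s, if anything falls off the work surface, if the arm or the gripper's body presses on something with over 40 N, if the wrist force passes 120 N, or if a joint passes its speed limit or range.

## Robot

A 6-joint arm with a two-finger parallel gripper is mounted at the origin on the work surface. World frame = base frame: x ahead of the robot, y to its left, z up, the work surface at z = 0. Lengths are in mm, angles in rad, forces in N, time in s.
With the tool pointing down it reaches from about 350 to 775 mm from the base axis. Payload 7.3 kg.
Tool frame: the origin (TCP) lies on the centre line of the jaws, within the pads' length; the fingertips stand 17 mm ahead of it and the grasp point (between the pads) lies 2 mm behind it; z points along the fingers, y is the line along which they close (so a half turn about z gives the same grasp; the last joint's range is limited). The gripper opens to 92 mm and grips with 3 to 60 N. Pads are 19 mm wide; open, the fingers measure 130 mm over their backs; the gripper's body (75 mm by 190 mm) begins 47 mm behind the grasp point.
Start: joints at [-1.491, 0.342, 1.524, -0, 1.275, -0.146], TCP at [117.561, -511.686, 243.741] pointing down, gripper open.
Joint ranges: [-2.53, 2.53], [-0.77, 2.02], [0.04, 2.7], [-1, 4.14], [0.28, 2.66], [-3.11, 3.11]. Speed limits (rad/s): [2.57, 2.57, 3.14, 3.14, 3.14, 3.14].

## Interface

Orientations are given as [roll, pitch, yaw] about the fixed x, y, z axes, in that order (R = Rz(yaw) Ry(pitch) Rx(roll)).
In Python, from plant import bot gives the robot as it stands. The module is installed in compiled form; this text tells all that it offers.
- The arm moves only by the shell command python3 -m pendant 'ROWS'. ROWS is JSON, a list of rows, each a list of 3 entries, a list of its own where there are three numbers: the shift along the world's x, y, z as a fraction of full scale, then the turn, a rotation vector about the world's x, y, z as a fraction of full scale, then the opening, from -1 (shut) to 1 (fully open), so that 0 is half open. In form: [[[tx, ty, tz], [rx, ry, rz], claw], ...]. A call has exactly 10 rows; each row shifts and turns the commanded pose from where the row before left it; what a row does not reach is not made up. Full scale, the value 1, is 30 mm for a shift and 0.12 rad for a turn. A row lasts 1/12 s, in which the tool goes at most 41.7 mm and 7.16 degrees, less where a joint would pass 70% of its speed; a pose out of reach is approached as far as the arm can. A call with a number of a shift or a turn outside -1 to 1 is refused whole. A call with a gripper value outside its range is refused whole. The fingers move at their own pace and stop on an object; the grip force is fixed at half the most. Time passes only in rows, so rows that do not move let the fingers close, or fill a call up. It gives the time, the measured TCP pose, the force, the opening and the grip force at its end, in the units of the state.
- bot.get_obs(): the state, without advancing time (a new reading comes with each control period).
- bot.capture(name): name is "scene" or "top" or "wrist"; returns the picture (420x560x3 uint8, blue, green, red); there is no depth.
- bot.camera_params(name): a dict with "fovy" (degrees; the focal length in pixels is half the picture's height over the tangent of half this angle, whatever the lens; pixels are square), "cx", "cy" (the principal point, pixels), "distortion" ([k1, k2, p1, p2, k3] as OpenCV has them; the pictures are not rectified), "camera_from_world" (4x4, takes a point from world to camera coordinates). Camera axes: x right, y down, z forward; pixel columns grow to the right and rows downward; lengths in mm; the calibration is good to about 2 mm. A picture is of the moment at which its call begins: read the wrist's pose just before it. camera_params takes no time and is no camera call; for the wrist camera it gives the pose at the moment of the call.
- bot.close_job(): hands the job in; it is judged then, once.
The state is a dict: "time": time; "joint_positions": joint angles; "dq": joint speeds; "tau": joint torques, N m; "tool_pos": TCP position; "tcp_rot": TCP orientation; "contact_force": force on the tool from outside, world axes, zero at the start; "moment": the same for the moment, N m; "grip_width": finger opening in mm; "finger_force": force on a finger pad.
Only numpy, scipy, OpenCV 4.12 (cv2) and the standard library are available. Lean on these libraries where they do the work, as an engineer would, in place of code of your own. Each camera call takes 0.05 s, during which the arm holds its last target. There are 200 camera calls.

## Working session

There is one attempt and no reset: what is moved stays moved. The work goes in short steps, Python scripts to look and compute and a shell command to move; the robot and the scene stay as the last step left them, time stands still between calls to the robot, and variables do not carry over. Pictures are saved under pics/ and viewed, at most 10 in all, crops included, and the job is handed in when it is done.

```bash
mkdir -p pics; ls; python3 - <<'E'
from plant import bot
import cv2,numpy as np,json
o=bot.get_obs();print({k:np.round(v,3).tolist() for k,v in o.items()})
ims=[bot.capture(n) for n in("scene","top")]
for n,i in zip(("scene","top"),ims):
    cv2.imwrite(f"pics/{n}0.png",i)
    print(n,bot.camera_params(n))
E
```

```text
pics
{'time': 0.0, 'joint_positions': [-1.491, 0.343, 1.525, -0.0, 1.275, -0.146], 'dq': [0.0, -0.001, 0.0, 0.001, -0.001, -0.001], 'tau': [0.002, -43.123, -24.423, 0.072, 0.056, -0.0], 'tool_pos': [117.529, -511.309, 243.065], 'tcp_rot': [-3.14, -0.0, 0.226], 'contact_force': [-0.35, 0.699, 0.124], 'moment': [-0.058, -0.019, 0.012], 'finger_force': 0.0, 'grip_width': 91.78}
scene {'fovy': 43.95642200400573, 'cx': 276.3107662370059, 'cy': 211.77203618833346, 'distortion': array([-0.06919622,  0.        ,  0.        ,  0.        ,  0.        ]), 'camera_from_world': array([[ 7.46588435e-01,  6.65133554e-01, -1.42501007e-02,
        -4.25476411e+02],
       [ 5.53603783e-01, -6.32994074e-01, -5.41148182e-01,
        -3.00581466e+02],
       [-3.68956042e-01,  3.96126064e-01, -8.40806506e-01,
         1.50765778e+03],
       [ 0.00000000e+00,  0.00000000e+00,  0.00000000e+00,
         1.00000000e+00]])}
top {'fovy': 52.24893061631328, 'cx': 286.84471593311105, 'cy': 206.11024200244103, 'distortion': array([-0.10151208,  0.        ,  0.        ,  0.        ,  0.        ]), 'camera_from_world': array([[ 1.10102537e-02, -9.99933575e-01, -3.40877113e-03,
        -1.93444540e+01],
       [-9.97131931e-01, -1.07240050e-02, -7.49193378e-02,
         5.81273755e+02],
       [ 7.48778056e-02,  4.22387546e-03, -9.97183771e-01,
         9.84418789e+02],
       [ 0.00000000e+00,  0.00000000e+00,  0.00000000e+00,
         1.00000000e+00]])}
```

View pics/scene0.png

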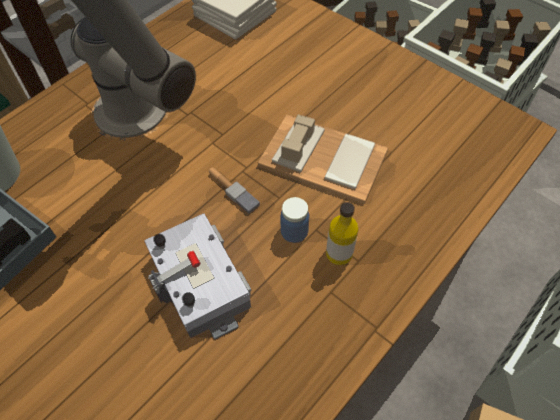

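View pics/top0.png

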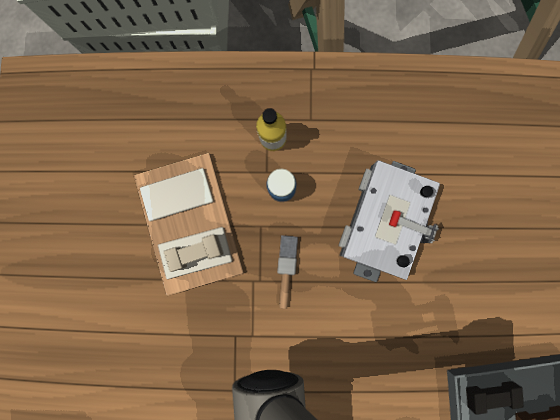

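The scene view shows the mould at about (195,270) with its red grip at (193,258) and black knobs at (159,240) and (188,299). The top view shows the knobs at (403,261) and (427,191), the grip at (396,219), the empty bat at (177,194) and the dry block at (195,253). The latch faces image right, which is world -y.

```bash
cat > h.py <<'E'
import numpy as np,cv2
from plant import bot
def cam(n):
    p=bot.camera_params(n);f=210/np.tan(np.radians(p["fovy"]/2))
    return np.array([[f,0,p["cx"]],[0,f,p["cy"]],[0,0,1]]),np.array(p["distortion"]),np.array(p["camera_from_world"])
def ray(c,uv):
    K,d,T=c;q=cv2.undistortPoints(np.array([[uv]],float),K,d)[0,0]
    R=T[:3,:3];v=R.T@np.array([q[0],q[1],1]);return -R.T@T[:3,3],v/np.linalg.norm(v)
def plane(c,uv,z):
    o,v=ray(c,uv);return o+v*(z-o[2])/v[2]
def tri(cs,uvs):
    A=np.zeros((3,3));b=np.zeros(3);rs=[ray(c,u) for c,u in zip(cs,uvs)]
    for o,v in rs:
        M=np.eye(3)-np.outer(v,v);A+=M;b+=M@o
    x=np.linalg.solve(A,b);return x,[np.linalg.norm((np.eye(3)-np.outer(v,v))@(x-o)) for o,v in rs]
def proj(c,P):
    K,d,T=c;return cv2.projectPoints(np.array([P],float),T[:3,:3],T[:3,3],K,d)[0][0,0]
def blobs(m,roi,amin=20):
    x0,y0,x1,y1=roi;s=np.zeros(m.shape[:2],np.uint8);s[y0:y1,x0:x1]=m[y0:y1,x0:x1]
    c,_=cv2.findContours(s,cv2.RETR_EXTERNAL,cv2.CHAIN_APPROX_NONE)
    return sorted([k for k in c if cv2.contourArea(k)>=amin],key=cv2.contourArea,reverse=True)
def cen(k):
    m=cv2.moments(k);return (m["m10"]/m["m00"],m["m01"]/m["m00"])
E
python3 - <<'E'
from h import *
S,T=cam("scene"),cam("top")
s,t=cv2.imread("pics/scene0.png"),cv2.imread("pics/top0.png")
dark=lambda i:(i.max(2)<45).astype(np.uint8)*255
def red(i):
    i=i.astype(int);return ((i[...,2]>130)&(i[...,1]<60)&(i[...,0]<60)).astype(np.uint8)*255
white=lambda i:((i.min(2)>165)).astype(np.uint8)*255
def go(n,m,rs,rt):
    a,b=blobs(m(s),rs),blobs(m(t),rt)
    print(n,len(a),len(b))
    if a and b:
        a,b=cen(a[0]),cen(b[0]);x,e=tri([S,T],[a,b]);print(np.round(a),np.round(b),x.round(1),np.round(e,1));return x
A=go("A",dark,(148,230,172,248),(393,252,412,270))
B=go("B",dark,(178,290,200,307),(416,182,438,200))
go("grip",red,(180,245,210,275),(385,205,410,230))
d=A-B;print("yaw of mould y",np.arctan2(d[1],d[0]),np.linalg.norm(d))
bs=blobs(white(s),(315,125,390,195))[0];bt=blobs(white(t),(130,160,220,225))[0]
for k in(bs,bt):print(cv2.minAreaRect(k),cv2.contourArea(k))
go("bat",white,(315,125,390,195),(130,160,220,225))
r=cv2.boxPoints(cv2.minAreaRect(bt));print(np.array([plane(T,p,30) for p in r]).round(1))
for n,uv,z in(("jar",(281,184),105),("bottle",(269,116),200),("brush tip",(290,237),10),("brushend",(285,305),10)):print(n,plane(T,uv,z).round())
for u in((211,153),(134,175),(168,294),(243,272)):print("board",plane(T,u,18).round())
E
```

```text
A 1 1
[159. 242.] [403. 261.] [ 459.3 -265.2  102. ] [0.1 0.1]
B 0 1
grip 1 1
[193. 258.] [395. 218.] [ 551.  -245.3  111.9] [0.5 0.5]Traceback (most recent call last):
  File "<stdin>", line 16, in <module>
TypeError: unsupported operand type(s) for -: 'float' and 'NoneType'
```

```bash
python3 - <<'E'
from h import *
S,T=cam("scene"),cam("top")
s,t=cv2.imread("pics/scene0.png"),cv2.imread("pics/top0.png")
dark=lambda i:(i.max(2)<60).astype(np.uint8)*255
white=lambda i:((i.min(2)>165)).astype(np.uint8)*255
def go(n,m,rs,rt):
    a,b=blobs(m(s),rs),blobs(m(t),rt)
    print(n,len(a),len(b))
    if a and b:
        for k in(a[0],b[0]):print(np.round(cv2.boundingRect(k)))
        a,b=cen(a[0]),cen(b[0]);x,e=tri([S,T],[a,b]);print(np.round(a),np.round(b),x.round(1),np.round(e,1));return x
A=go("A",dark,(148,230,170,248),(393,252,412,270))
B=go("B",dark,(178,290,197,307),(416,182,438,200))
pa,pb=[plane(T,cen(blobs(dark(t),r)[0]),113) for r in((393,252,412,270),(416,182,438,200))]
d=pa-pb;print(pa,pb,"yaw of mould y",np.arctan2(d[1],d[0]),np.linalg.norm(d))
go("bat",white,(315,125,390,195),(130,160,220,225))
bt=blobs(white(t),(130,160,220,225))[0]
r=cv2.boxPoints(cv2.minAreaRect(bt));c=np.array([plane(T,p,30) for p in r]);print(c.round(1),c.mean(0),np.diff(c,axis=0),r)
for n,uv,z in(("jar",(281,184),105),("bottle",(269,116),200),("brush tip",(290,237),10),("brushend",(285,305),10)):print(n,plane(T,uv,z).round())
for u in((211,153),(134,175),(168,294),(243,272)):print("board",plane(T,u,18).round())
E
```

```text
A 1 1
[154 235  11  12]
[397 256  13  11]
[159. 240.] [403. 261.] [ 459.8 -263.3  106.9] [0.3 0.3]
B 1 1
[183 293  11  13]
[420 186  13  11]
[188. 299.] [426. 191.] [ 611.1 -316.6  107.5] [0.1 0.1]
[ 459.85040516 -261.9666788   113.        ] [ 610.42047342 -314.88999476  113.        ] yaw of mould y 2.8035943516824573 159.600196834625
bat 2 1
[326 134  48  52]
[140 169  72  52]
[350. 160.] [175. 194.] [606.5 250.6  24.3] [0.7 0.7]
[[621.1 339.7  30. ]
 [669.2 187.9  30. ]
 [591.5 161.7  30. ]
 [543.4 312.2  30. ]] [606.32968357 250.36277493  30.        ] [[  48.08195141 -151.80331693    0.        ]
 [ -77.68631813  -26.19652564    0.        ]
 [ -48.10007422  150.4930127     0.        ]] [[138.28421 187.56668]
 [202.09683 167.84277]
 [212.26913 200.75314]
 [148.45651 220.47705]]
jar [623.  -0. 105.]
bottle [746.  23. 200.]
brush tip [509. -21.  10.]
brushend [349. -11.  10.]
board [707. 170.  18.]
board [653. 356.  18.]
board [371. 264.  18.]
board [426.  88.  18.]
```

```bash
python3 -m pendant '[[[0.9,0.55,-0.1],[0,0,0.52],1],[[0.9,0.55,-0.1],[0,0,0.52],1],[[0.9,0.55,-0.1],[0,0,0.52],1],[[0.9,0.55,-0.1],[0,0,0.52],1],[[0.9,0.55,-0.1],[0,0,0.52],1],[[0.9,0.55,-0.1],[0,0,0.52],1],[[0.9,0.55,-0.1],[0,0,0.52],1],[[0.9,0.55,-0.1],[0,0,0.52],1],[[0.9,0.55,-0.1],[0,0,0.52],1],[[0.9,0.55,-0.1],[0,0,0.52],1]]'
```

```text
time: 0.93
tool_pos: [388.6, -345.5, 213.3]
tcp_rot: [-3.141, -0.0, 0.853]
contact_force: [0.5, -1.2, 0.5]
grip_width: 92.0
finger_force: 0.0
```

```bash
python3 -m pendant '[[[0.675,0.415,0],[0,0,0.4],1],[[0.675,0.415,0],[0,0,0.4],1],[[0.675,0.415,0],[0,0,0.4],1],[[0.675,0.415,0],[0,0,0.4],1],[[0.675,0.415,0],[0,0,0.4],1],[[0.675,0.415,0],[0,0,0.4],1],[[0.675,0.415,0],[0,0,0.4],1],[[0.675,0.415,0],[0,0,0.4],1],[[0,0,0],[0,0,0],1],[[0,0,0],[0,0,0],1]]'; python3 - <<'E'
from h import *
W=cam("wrist");i=bot.capture("wrist");cv2.imwrite("pics/w1.png",i)
a=i.astype(int);m=((a[...,2]>120)&(a[...,1]<70)&(a[...,0]<70)).astype(np.uint8)*255
for k in blobs(m,(0,0,560,420))[:3]:
    print(cv2.minAreaRect(k),plane(W,cen(k),114).round(1))
    r=cv2.boxPoints(cv2.minAreaRect(k));print(np.array([plane(W,p,114) for p in r]).round(1))
print(W[2].round(3))
E
```

```text
time: 1.77
tool_pos: [549.9, -246.2, 212.9]
tcp_rot: [-3.14, -0.0, 1.235]
contact_force: [-1.1, -0.2, -0.7]
grip_width: 91.8
finger_force: 0.0
[[ 9.44000e-01 -3.30000e-01 -1.00000e-03 -5.99974e+02]
 [-3.18000e-01 -9.12000e-01  2.58000e-01 -7.37770e+01]
 [-8.60000e-02 -2.43000e-01 -9.66000e-01  3.46373e+02]
 [ 0.00000e+00  0.00000e+00  0.00000e+00  1.00000e+00]]
```

View pics/w1.png

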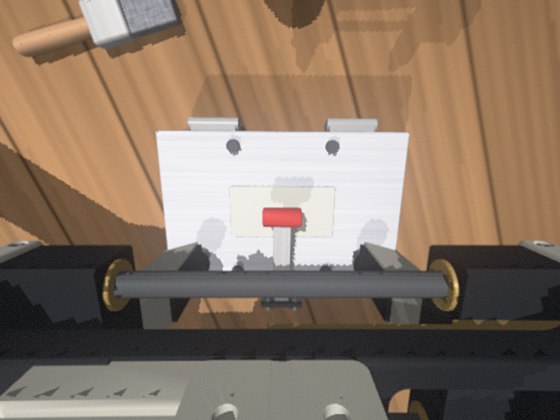

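The wrist view shows the red grip centred at (282,217), with the plate edge parallel to the image rows, so the yaw is right.

```bash
python3 - <<'E'
from h import *
W=cam("wrist");i=cv2.imread("pics/w1.png").astype(int);print(i[217,282])
m=((i[...,2]>2*i[...,1])&(i[...,2]>2*i[...,0])&(i[...,2]>90)).astype(np.uint8)*255
k=blobs(m,(240,190,320,245))[0];print(cv2.minAreaRect(k),plane(W,cen(k),113))
for p in cv2.boxPoints(cv2.minAreaRect(k)):print(plane(W,p,109).round(1))
t=tri([W,cam("top")],[cen(k),(395.3,218)]);print(t)
print("edge",[plane(W,p,82).round(1) for p in((158,132),(408,132))])
E
```

```text
[102 104 237]
((281.5, 217.5), (17.0, 37.0), 90.0) [ 550.97563251 -244.22355074  113.        ]
[ 537.7 -233.   109. ]
[ 568.1 -243.6  109. ]
[ 563.2 -258.3  109. ]
[ 532.4 -247.5  109. ]
(array([ 551.29825676, -244.42632537,  116.10638843]), [np.float64(0.9843118893879651), np.float64(0.984311889387987)])
edge [array([ 469.5, -140.7,   82. ]), array([ 681.5, -215. ,   82. ])]
```

```bash
python3 -m pendant '[[[0.03,0.03,-0.8],[0,0,0],1],[[0,0,-0.8],[0,0,0],0.5],[[0,0,-0.8],[0,0,0],0.2],[[0,0,-0.6],[0,0,0],0.1],[[0,0,-0.35],[0,0,0],0],[[0,0,-0.1],[0,0,0],-0.1],[[0,0,0],[0,0,0],-1],[[0,0,0],[0,0,0],-1],[[0,0,0],[0,0,0],-1],[[0,0,0],[0,0,0],-1]]'
```

```text
time: 2.65
tool_pos: [551.0, -246.6, 111.5]
tcp_rot: [3.139, 0.0, 1.234]
contact_force: [-0.2, 0.9, -0.0]
grip_width: 36.3
finger_force: 0.0
```

```bash
python3 -m pendant '[[[0,0.02,-0.12],[0,0,0],-1],[[0,0,0],[0,0,0],-1],[[0,0,0],[0,0,0],-1],[[0,0,0],[0,0,0],-1],[[0,0,0],[0,0,0],-1],[[0,0,0],[0,0,0],-1],[[0,0,0],[0,0,0],-1],[[0,0,0],[0,0,0],-1],[[0,0,0],[0,0,0],-1],[[0,0,0],[0,0,0],-1]]'
```

```text
time: 3.48
tool_pos: [551.1, -246.4, 110.5]
tcp_rot: [3.138, 0.002, 1.234]
contact_force: [-7.2, 1.2, 19.2]
grip_width: 33.5
finger_force: 30.0
```

```bash
python3 - <<'E'
import numpy as np
ux=np.array([.33,.944])
def p(f):return np.array([97*np.cos(f)-19*np.sin(f),97*np.sin(f)+19*np.cos(f)])
fs=np.linspace(0,1.92,21)
for i in range(20):
    d=p(fs[i+1])-p(fs[i]);print(round(fs[i+1],2),np.round([d[0]*ux[0]/30,d[0]*ux[1]/30,d[1]/30],2), (p(fs[i+1])-p(0)).round())
E
```

```text
0.1 [-0.02 -0.07  0.31] [-2.  9.]
0.19 [-0.03 -0.1   0.3 ] [-5. 18.]
0.29 [-0.04 -0.13  0.29] [-9. 27.]
0.38 [-0.05 -0.15  0.27] [-14.  35.]
0.48 [-0.06 -0.17  0.26] [-20.  43.]
0.58 [-0.07 -0.2   0.24] [-26.  50.]
0.67 [-0.08 -0.22  0.22] [-33.  56.]
0.77 [-0.08 -0.24  0.19] [-40.  62.]
0.86 [-0.09 -0.25  0.17] [-48.  67.]
0.96 [-0.09 -0.27  0.14] [-57.  71.]
1.06 [-0.1  -0.28  0.11] [-66.  75.]
1.15 [-0.1  -0.29  0.09] [-75.  77.]
1.25 [-0.1  -0.29  0.06] [-84.  79.]
1.34 [-0.1  -0.3   0.03] [-94.  80.]
1.44 [-0.1 -0.3 -0. ] [-103.   80.]
1.54 [-0.1  -0.3  -0.03] [-113.   79.]
1.63 [-0.1  -0.29 -0.06] [-122.   77.]
1.73 [-0.1  -0.28 -0.09] [-131.   74.]
1.82 [-0.1  -0.28 -0.12] [-140.   70.]
1.92 [-0.09 -0.26 -0.15] [-148.   66.]
```

```bash
python3 -m pendant '[[[-0.02,-0.07,0.41],[0,0,0],-1],[[-0.03,-0.1,0.3],[0,0,0],-1],[[-0.04,-0.13,0.29],[0,0,0],-1],[[-0.05,-0.15,0.27],[0,0,0],-1],[[-0.06,-0.17,0.26],[0,0,0],-1],[[-0.07,-0.2,0.24],[0,0,0],-1],[[-0.08,-0.22,0.22],[0,0,0],-1],[[-0.08,-0.24,0.19],[0,0,0],-1],[[-0.09,-0.25,0.17],[0,0,0],-1],[[-0.09,-0.27,0.14],[0,0,0],-1]]'
```

```text
time: 4.32
tool_pos: [531.8, -299.9, 182.4]
tcp_rot: [3.142, -0.001, 1.234]
contact_force: [-0.3, 2.8, 1.6]
grip_width: 33.6
finger_force: 30.0
```

```bash
python3 -m pendant '[[[-0.1,-0.28,0.11],[0,0,0],-1],[[-0.1,-0.29,0.09],[0,0,0],-1],[[-0.1,-0.29,0.06],[0,0,0],-1],[[-0.1,-0.3,0.03],[0,0,0],-1],[[-0.1,-0.3,0],[0,0,0],-1],[[-0.1,-0.3,-0.03],[0,0,0],-1],[[-0.1,-0.29,-0.06],[0,0,0],-1],[[-0.1,-0.28,-0.09],[0,0,0],-1],[[-0.1,-0.28,-0.12],[0,0,0],-1],[[-0.09,-0.26,-0.15],[0,0,0],-1]]'
```

```text
time: 5.15
tool_pos: [500.7, -387.5, 176.8]
tcp_rot: [-3.14, 0.002, 1.233]
contact_force: [-4.7, 1.8, 5.3]
grip_width: 33.8
finger_force: 30.0
```

```bash
python3 -m pendant '[[[0,0,0],[0,0,0],0],[[0,0,0],[0,0,0],0],[[0,0,0],[0,0,0],0],[[0,0,0.4],[0,0,0],0],[[0,0,0.6],[0,0,0],0],[[0,0,0.7],[0,0,0],0],[[-0.15,0.5,0],[0,0,0],0],[[-0.3,0.9,0],[0,0,0],0],[[-0.3,0.9,0],[0,0,0],0],[[-0.3,0.9,0],[0,0,0],0]]';python3 - <<'E'
from h import *
i=bot.capture("scene");cv2.imwrite("pics/s2.png",cv2.resize(i[190:350,90:290],None,fx=3,fy=3))
print(bot.get_obs()["joint_positions"])
E
```

```text
time: 5.98
tool_pos: [470.6, -288.6, 227.5]
tcp_rot: [3.141, 0.0, 1.234]
contact_force: [0.1, 0.2, 0.3]
grip_width: 45.5
finger_force: 0.0
[-6.84449626e-01  3.99184930e-01  1.48317418e+00  1.41354601e-03
  1.26281007e+00 -3.50246447e-01]
```

View pics/s2.png

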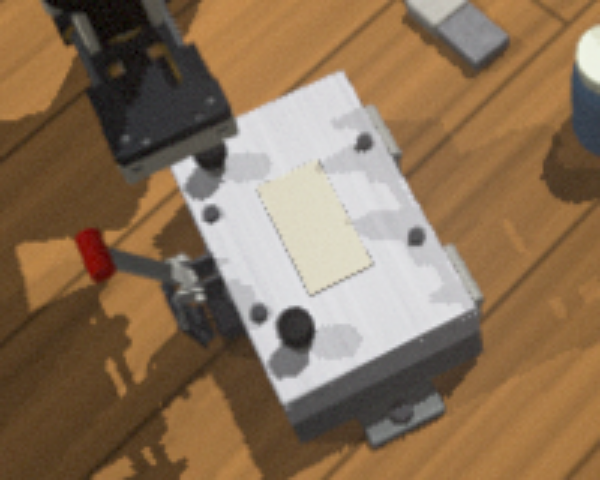

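The crop shows the red grip, at (95,250), now standing out in front of the mould, so the lever is over.

```bash
python3 -m pendant '[[[-0.12,0.28,-0.3],[0,0,0],0],[[-0.12,0.28,-0.5],[0,0,0],0],[[-0.12,0.29,-0.8],[0,0,0],0],[[0,0,-0.8],[0,0,0],0],[[0,0,-0.8],[0,0,0],0],[[0,0,-0.5],[0,0,0],0],[[0,0,-0.3],[0,0,0],0],[[0,0,0],[0,0,0],-1],[[0,0,0],[0,0,0],-1],[[0,0,0],[0,0,0],-1]]'
```

```text
time: 6.87
tool_pos: [460.9, -264.7, 108.6]
tcp_rot: [3.139, 0.001, 1.234]
contact_force: [-0.1, 0.2, 0.1]
grip_width: 30.1
finger_force: 0.0
```

```bash
python3 -m pendant '[[[0,0,0],[0,0,0],-1],[[0,0,0],[0,0,0],-1],[[0,0,0],[0,0,0],-1],[[0,0,0],[0,0,0],-1],[[0,0,0],[0,0,0],-1],[[0,0,0],[0,0,0],-1],[[0,0,0],[0,0,0],-1],[[0,0,0],[0,0,0],-1],[[0,0,0],[0,0,0],-1],[[0,0,0],[0,0,0],-1]]'
python3 - <<'E'
import numpy as np
ux=np.array([.33,.944])
# grasp point = knob; TCP 2mm ahead along tool (small). tilt lag .42, started after
def tilt(f):return f*0.7
def p(f):
    t=tilt(f);return np.array([-127*np.cos(f)+67*np.sin(f)-2*np.sin(t),127*np.sin(f)+67*np.cos(f)-2*np.cos(t)])
fs=np.linspace(0,1.47,31)
for i in range(30):
    d=p(fs[i+1])-p(fs[i]);q=p(fs[i+1])-p(0);print(round(fs[i+1],2),np.round([d[0]*ux[0]/30,d[0]*ux[1]/30,d[1]/30],2), np.round([q[0]*ux[0],q[0]*ux[1],q[1]]))
E
```

```text
time: 7.7
tool_pos: [459.6, -264.3, 108.6]
tcp_rot: [-3.141, 0.001, 1.234]
contact_force: [-5.3, 1.0, 5.8]
grip_width: 25.1
finger_force: 30.0
0.05 [0.04 0.11 0.2 ] [1. 3. 6.]
0.1 [0.04 0.12 0.2 ] [ 2.  7. 12.]
0.15 [0.04 0.12 0.19] [ 4. 10. 18.]
0.2 [0.05 0.13 0.19] [ 5. 14. 23.]
0.24 [0.05 0.14 0.18] [ 7. 19. 29.]
0.29 [0.05 0.15 0.17] [ 8. 23. 34.]
0.34 [0.05 0.16 0.16] [10. 28. 39.]
0.39 [0.06 0.16 0.15] [11. 33. 44.]
0.44 [0.06 0.17 0.15] [13. 38. 48.]
0.49 [0.06 0.18 0.14] [15. 43. 52.]
0.54 [0.06 0.18 0.13] [17. 49. 56.]
0.59 [0.07 0.19 0.12] [19. 54. 59.]
0.64 [0.07 0.2  0.11] [21. 60. 63.]
0.69 [0.07 0.2  0.1 ] [23. 66. 66.]
0.74 [0.07 0.2  0.09] [25. 72. 68.]
0.78 [0.07 0.21 0.08] [28. 79. 70.]
0.83 [0.07 0.21 0.07] [30. 85. 72.]
0.88 [0.07 0.21 0.05] [32. 91. 74.]
0.93 [0.08 0.22 0.04] [34. 98. 75.]
0.98 [0.08 0.22 0.03] [ 37. 104.  76.]
1.03 [0.08 0.22 0.02] [ 39. 111.  77.]
1.08 [0.08 0.22 0.01] [ 41. 118.  77.]
1.13 [ 0.08  0.22 -0.  ] [ 43. 124.  77.]
1.18 [ 0.08  0.22 -0.01] [ 46. 131.  77.]
1.23 [ 0.08  0.22 -0.03] [ 48. 137.  76.]
1.27 [ 0.08  0.22 -0.04] [ 50. 144.  75.]
1.32 [ 0.08  0.22 -0.05] [ 53. 150.  73.]
1.37 [ 0.07  0.21 -0.06] [ 55. 157.  72.]
1.42 [ 0.07  0.21 -0.07] [ 57. 163.  69.]
1.47 [ 0.07  0.21 -0.08] [ 59. 169.  67.]
```

```bash
python3 -m pendant '[[[0.04,0.11,0.2],[-0.27,0.094,0],-1],[[0.04,0.12,0.2],[-0.27,0.094,0],-1],[[0.04,0.12,0.19],[-0.27,0.094,0],-1],[[0.05,0.13,0.19],[-0.27,0.094,0],-1],[[0.05,0.14,0.18],[-0.27,0.094,0],-1],[[0.05,0.15,0.17],[-0.27,0.094,0],-1],[[0.05,0.16,0.16],[-0.27,0.094,0],-1],[[0.06,0.16,0.15],[-0.27,0.094,0],-1],[[0.06,0.17,0.15],[-0.27,0.094,0],-1],[[0.06,0.18,0.14],[-0.27,0.094,0],-1]]'; python3 -c "
from plant import bot;o=bot.get_obs();print(o['joint_positions'],o['moment'])"
```

```text
time: 8.53
tool_pos: [474.8, -221.7, 160.1]
tcp_rot: [3.141, 0.346, 1.233]
contact_force: [-2.6, -4.6, -3.9]
grip_width: 25.4
finger_force: 30.0
[-0.38782946  0.44420317  1.67191587 -0.40299916  1.04339336  0.15782958] [-0.41705222  0.25782839 -0.07273452]
```

```bash
python3 -m pendant '[[[0.06,0.18,0.13],[-0.24,0.084,0],-1],[[0.07,0.19,0.12],[-0.24,0.084,0],-1],[[0.07,0.2,0.11],[-0.24,0.084,0],-1],[[0.07,0.2,0.1],[-0.24,0.084,0],-1],[[0.07,0.2,0.09],[-0.24,0.084,0],-1],[[0.07,0.21,0.08],[-0.24,0.084,0],-1],[[0.07,0.21,0.07],[-0.24,0.084,0],-1],[[0.07,0.21,0.05],[-0.24,0.084,0],-1],[[0.08,0.22,0.04],[-0.24,0.084,0],-1],[[0.08,0.22,0.03],[-0.24,0.084,0],-1]]'; python3 -c "
from plant import bot;o=bot.get_obs();print(o['joint_positions'],o['moment'])"
```

```text
time: 9.37
tool_pos: [496.7, -160.2, 185.1]
tcp_rot: [3.138, 0.651, 1.232]
contact_force: [-1.4, -4.1, -1.0]
grip_width: 25.6
finger_force: 30.0
[-0.11589144  0.52012816  1.59870088 -0.6693749   1.26315365  0.51072404] [-0.31539871  0.10150624 -0.07954706]
```

```bash
python3 -m pendant '[[[0.08,0.22,0.02],[-0.19,0.066,0],-1],[[0.08,0.22,0.01],[-0.19,0.066,0],-1],[[0.08,0.22,0],[-0.19,0.066,0],-1],[[0.08,0.22,-0.01],[-0.19,0.066,0],-1],[[0.08,0.22,-0.03],[-0.19,0.066,0],-1],[[0.08,0.22,-0.04],[-0.19,0.066,0],-1],[[0.08,0.22,-0.05],[-0.19,0.066,0],-1],[[0.07,0.21,-0.06],[-0.19,0.066,0],-1],[[0.07,0.21,-0.07],[-0.19,0.066,0],-1],[[0,0,0],[0,0,0],-1]]'; python3 -c "
from plant import bot;o=bot.get_obs();print(o['joint_positions'],o['moment'])"
```

```text
time: 10.2
tool_pos: [518.6, -98.9, 177.5]
tcp_rot: [3.137, 0.867, 1.233]
contact_force: [0.6, 3.5, 8.2]
grip_width: 25.0
finger_force: 30.0
[ 0.06994252  0.66125572  1.50060218 -0.78438561  1.45750556  0.69694242] [-0.43325977  0.21731147 -0.27995365]
```

```bash
python3 -m pendant '[[[-0.07,-0.21,0.07],[0,0,0],-1],[[-0.07,-0.21,0.06],[0,0,0],-1],[[0,0,0],[0,0,0],-1],[[0,0,0],[0,0,0],-0.2],[[0,0,0],[0,0,0],-0.2],[[0,0,0],[0,0,0],-0.2],[[0.06,0.18,0.16],[0,0,0],-0.2],[[0.12,0.36,0.32],[0,0,0],-0.2],[[0.18,0.54,0.48],[0,0,0],-0.2],[[0.18,0.54,0.48],[0,0,0],-0.2]]'; python3 - <<'E'
from h import *
i=bot.capture("scene");cv2.imwrite("pics/s3.png",i[100:400,50:450])
print(bot.get_obs()["joint_positions"])
E
```

```text
time: 11.03
tool_pos: [529.5, -64.1, 224.6]
tcp_rot: [3.141, 0.865, 1.234]
contact_force: [0.3, -0.0, 0.8]
grip_width: 36.9
finger_force: 0.0
[ 0.12782245  0.63272594  1.39073939 -0.74984341  1.58792835  0.63914631]
```

View pics/s3.png

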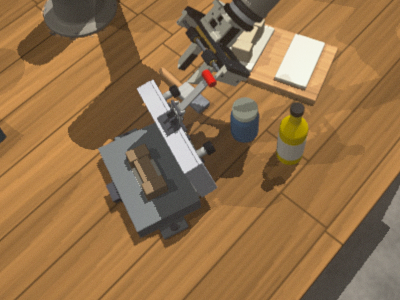

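```bash
python3 -m pendant '[[[0.1,0.3,0.9],[0,0,0],-0.2],[[0.1,0.3,0.9],[0,0,0],-0.2],[[0.05,0.1,1],[0,0,0],-0.5],[[0,0,1],[0.755,-0.264,0],-1],[[0,0,1],[0.755,-0.264,0],-1],[[0,0,0.3],[0.755,-0.264,0],-1],[[0,0,0],[0.755,-0.264,0],-1],[[0,0,0],[0.755,-0.264,0],-1],[[0,0,0],[0.755,-0.264,0],-1],[[0,0,0],[0.755,-0.264,0],-1]]'; python3 - <<'E'
from h import *
S,T=cam("scene"),cam("top")
out=[]
for n in("scene","top"):
    i=bot.capture(n).copy();cv2.imwrite(f"pics/{n}4.png",i);i=i.astype(int)
    m=((i[...,2]>2*i[...,1])&(i[...,2]>2*i[...,0])&(i[...,2]>90)).astype(np.uint8)*255
    out.append([cen(k) for k in blobs(m,(100,100,450,350),8)]);print(out[-1])
if out[0] and out[1]:
    x,e=tri([S,T],[out[0][0],out[1][0]]);d=x[:2]-[550,-247];print(x,e,"mould",d@[.33,.944],d@[-.944,.33])
print(bot.get_obs()["joint_positions"])
E
```

```text
time: 11.92
tool_pos: [537.2, -43.4, 378.0]
tcp_rot: [3.139, 0.188, 1.234]
contact_force: [-0.7, -0.4, -0.4]
grip_width: 0.6
finger_force: 0.0
[(297.2583333333333, 178.13333333333333)]
[]
[-0.12218895  0.33841703  1.17907428 -0.18884139  1.66105336  0.20497427]
```

```bash
python3 - <<'E'
from h import *
S=cam("scene");n=np.array([-.944,.33,0]);o=np.array([550,-247,0])
for uv in((258,176),(297.3,178.1)):
    c,v=ray(S,uv);x=c+v*((o-c)@n)/(v@n);d=x-o;print("mould x",d@[.33,.944,0],"z",x[2])
i=cv2.imread("pics/scene4.png");cv2.imwrite("pics/s4c.png",cv2.resize(i[110:350,130:400],None,fx=2.5,fy=2.5))
E
```

```text
mould x 169.32678690183644 z 293.7484604472943
mould x 258.5153734683567 z 227.27238853393703
```

View pics/s4c.png

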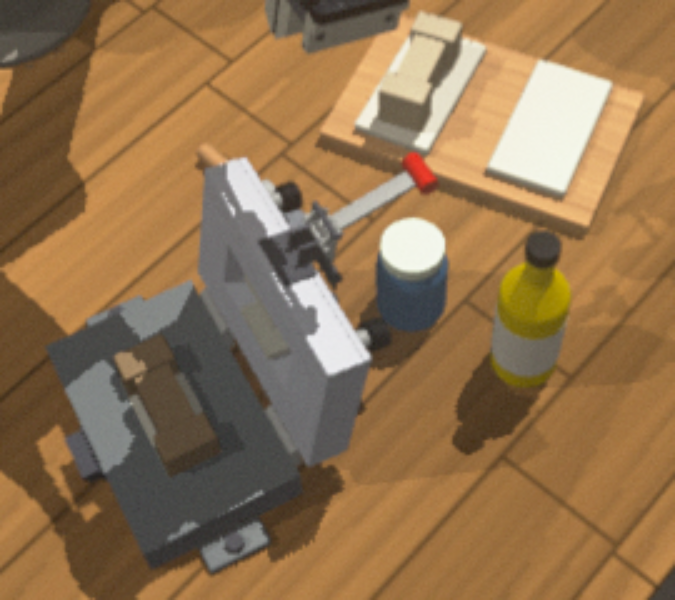

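The cope has fallen right back to its stop: the grip in scene is at (297,178), which gives mould x of about 258. The clay block stands in the lower half, at crop (165,405), and the bystanders look untouched.

```bash
python3 -m pendant '[[[0.04,-0.5,0],[0.94,-0.33,0],-1],[[0.04,-0.7,0],[0.94,-0.33,0],-1],[[0.04,-0.7,0],[0,0,1],-0.5],[[0.04,-0.7,0],[0,0,1],0],[[0.04,-0.7,0],[0,0,1],0.3],[[0.04,-0.7,0],[0,0,1],0.3],[[0.04,-0.7,0],[0,0,1],0.3],[[0.04,-0.7,0],[0,0,1],0.3],[[0.04,-0.7,0],[0,0,1],0.3],[[0.04,-0.7,0],[0,0,1],0.3]]'; python3 -m pendant '[[[0,0,0],[0,0,1],0.3],[[0,0,-0.5],[0,0,1],0.3],[[0,0,-0.7],[0,0,1],0.3],[[0,0,-0.7],[0,0,1],0.3],[[0,0,-0.7],[0,0,1],0.3],[[0,0,-0.7],[0,0,0],0.3],[[0,0,-0.5],[0,0,0],0.3],[[0,0,-0.2],[0,0,0],0.3],[[0,0,0],[0,0,0],0.3],[[0,0,0],[0,0,0],0.3]]';python3 - <<'E'
from h import *
print(bot.get_obs()["joint_positions"])
W=cam("wrist");i=bot.capture("wrist");cv2.imwrite("pics/w5.png",i);np.save("w5.npy",W[2])
for n in("scene","top"):cv2.imwrite(f"pics/{n}5.png",bot.capture(n))
E
```

```text
time: 12.85
tool_pos: [549.2, -248.3, 376.3]
tcp_rot: [-3.139, -0.047, 2.2]
contact_force: [0.1, -0.3, 0.3]
grip_width: 49.1
finger_force: 0.0
time: 13.68
tool_pos: [549.3, -247.6, 257.4]
tcp_rot: [3.142, -0.046, 2.794]
contact_force: [-0.0, 0.4, 1.0]
grip_width: 59.8
finger_force: 0.0
[-0.54608836  0.50467139  1.23008052 -0.009155    1.45214999 -1.76832961]
```

View pics/w5.png

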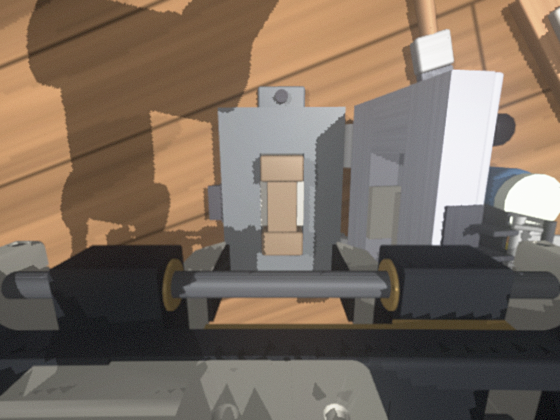

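The wrist view shows the block centred at about (282,205), its ends between rows 155 and 255 and parallel to the image axes. The cope leans clear to the right.

```bash
python3 - <<'E'
from h import *
W=cam("wrist");S=cam("scene")
ps=np.array([plane(W,p,70) for p in((261,155),(303,155),(303,255),(264,255))]);print(ps.round(1),ps.mean(0))
for n,uv in(("far",(282,168)),("near",(283.5,243))):
    x=plane(W,uv,70);d=x[:2]-[550,-247];print(n,x.round(1),"mould",d@[.33,.944],d@[-.944,.33])
a,b=plane(W,(282,168),70),plane(W,(283.5,243),70);print("yaw",np.arctan2(*(a-b)[1::-1]))
print(tri([W,S],[(282,168),(188,252.8)]))
pl=[plane(W,p,42) for p in((220,109),(346,109),(343,245))];print(np.array(pl).round(1))
E
```

```text
[[ 487.1 -248.5   70. ]
 [ 503.2 -204.2   70. ]
 [ 615.3 -242.8   70. ]
 [ 599.2 -287.2   70. ]] [ 551.19759309 -245.69580471   70.        ]
far [ 508.7 -231.3   70. ] mould 1.2041136682679128 44.206783140583944
near [ 593.  -259.9   70. ] mould 2.0404294219634407 -44.80173045055085
yaw 2.8146910016982685
(array([ 509.11145589, -231.14278617,   64.06267511]), [np.float64(0.24178677736458948), np.float64(0.24178677736458282)])
[[ 421.1 -276.9   42. ]
 [ 471.6 -137.7   42. ]
 [ 630.7 -190.7   42. ]]
```

```bash
python3 -m pendant '[[[0.05,0.05,-0.4],[0.34,-0.52,0.1],0.3],[[0,0,-0.8],[0,0,0],0.3],[[0,0,-0.9],[0,0,0],0.3],[[0,0,-0.9],[0,0,0],0.3],[[0,0,-0.9],[0,0,0],0.3],[[0,0,-0.8],[0,0,0],0.3],[[0,0,-0.7],[0,0,0],0.3],[[0,0,-0.5],[0,0,0],0.3],[[0,0,-0.2],[0,0,0],0.3],[[0,0,0],[0,0,0],0.3]]'
```

```text
time: 14.67
tool_pos: [550.1, -246.4, 73.5]
tcp_rot: [3.081, -0.002, 2.807]
contact_force: [-0.6, 0.0, -0.2]
grip_width: 59.6
finger_force: 0.0
```

```bash
python3 -m pendant '[[[0.02,0.02,-0.2],[0,0,0],0.3],[[0,0,-0.2],[0,0,0],0.3],[[0,0,0],[0,0,0],-1],[[0,0,0],[0,0,0],-1],[[0,0,0],[0,0,0],-1],[[0,0,0],[0,0,0],-1],[[0,0,0],[0,0,0],-1],[[0,0,0],[0,0,0],-1],[[0,0,0],[0,0,0],-1],[[0,0,0],[0,0,0],-1]]'
```

```text
time: 15.5
tool_pos: [551.3, -246.2, 62.7]
tcp_rot: [3.082, 0.001, 2.807]
contact_force: [-0.4, -1.3, 4.5]
grip_width: 34.3
finger_force: 29.8
```

```bash
python3 -m pendant '[[[0,0,0.1],[0,0,0],-1],[[0,0,0.2],[0,0,0],-1],[[0,0,0.3],[0,0,0],-1],[[0,0,0.4],[0,0,0],-1],[[0,0,0.5],[0,0,0],-1],[[0,0,0.6],[0,0,0],-1],[[0,0,0.6],[0,0,0],-1],[[0,0,0.6],[0,0,0],-1],[[0,0,0.6],[0,0,0],-1],[[0,0,0.6],[0,0,0],-1]]'
```

```text
time: 16.33
tool_pos: [550.8, -245.5, 198.5]
tcp_rot: [3.081, -0.001, 2.807]
contact_force: [0.7, -0.9, -4.8]
grip_width: 33.9
finger_force: 29.6
```

```bash
python3 -m pendant '[[[0,0,0.6],[0,0,0],-1],[[0,0,0.6],[0,0,0],-1],[[0,0,0.6],[0,0,0],-1],[[0,0,0.6],[0,0,0],-1],[[0,0,0.6],[0,0,0],-1],[[0,0,0.6],[0,0,0],-1],[[0,0.1,0.5],[0,0,0],-1],[[0,0.3,0.3],[0,0,0],-1],[[0,0.5,0.1],[0,0,-0.2],-1],[[0.05,0.7,0],[0,0,-0.4],-1]]' && python3 -m pendant '[[[0.1,0.8,0],[0,0,-0.4],-1],[[0.1,0.8,0],[0,0,-0.4],-1],[[0.1,0.8,0],[0,0,-0.4],-1],[[0.1,0.8,0],[0,0,-0.4],-1],[[0.1,0.8,0],[0,0,-0.4],-1],[[0.1,0.8,0],[0,0,-0.4],-1],[[0.1,0.8,0],[0,0,-0.4],-1],[[0.1,0.8,0],[0,0,-0.4],-1],[[0.1,0.8,0],[0,0,-0.4],-1],[[0.1,0.8,0],[0,0,-0.4],-1]]'
```

```text
time: 17.17
tool_pos: [552.3, -197.9, 333.1]
tcp_rot: [3.082, 0.001, 2.732]
contact_force: [0.1, 1.4, -4.2]
grip_width: 34.0
finger_force: 29.6
time: 18.0
tool_pos: [581.7, 44.1, 332.1]
tcp_rot: [3.082, -0.002, 2.253]
contact_force: [0.3, 0.5, -4.1]
grip_width: 34.2
finger_force: 29.6
```

```bash
python3 -m pendant '[[[0.09,0.76,-0.2],[0,0,-0.35],-1],[[0.09,0.76,-0.3],[0,0,-0.35],-1],[[0.09,0.76,-0.3],[0,0,-0.35],-1],[[0.09,0.76,-0.3],[0,0,-0.35],-1],[[0.09,0.76,-0.3],[0,0,-0.35],-1],[[0.09,0.76,-0.3],[0,0,-0.35],-1],[[0.09,0.76,-0.3],[0,0,-0.35],-1],[[0.09,0.76,-0.3],[0,0,-0.35],-1],[[0.09,0.76,0],[0,0,-0.35],-1],[[0,0,0],[0,0,0],-1]]';python3 - <<'E'
from h import *
W=cam("wrist");i=bot.capture("wrist");cv2.imwrite("pics/w6.png",i)
for n in("scene","top"):cv2.imwrite(f"pics/{n}6.png",bot.capture(n))
E
```

```text
time: 18.83
tool_pos: [605.2, 252.1, 261.7]
tcp_rot: [3.084, -0.003, 1.879]
contact_force: [-1.2, 0.5, -3.8]
grip_width: 34.1
finger_force: 29.6
```

View pics/w6.png

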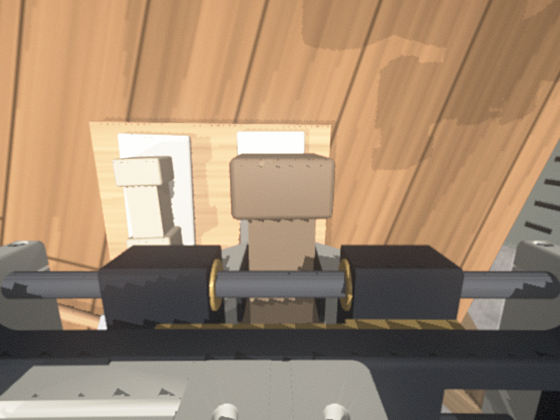

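```bash
python3 - <<'E'
from h import *
W=cam("wrist");i=cv2.imread("pics/w6.png")
a,b=plane(W,(238,131.5),30),plane(W,(305,131.5),30);print(a.round(1),b.round(1),np.linalg.norm(a-b))
m=(a+b)/2;e=(b-a)/np.linalg.norm(b-a)
ax=np.array([np.cos(1.877),np.sin(1.877),0]);
print("edge yaw-90",np.arctan2(e[1],e[0])+np.pi/2,"centre",(m-80*ax).round(1))
# dry-bat far edge
c,d=plane(W,(120,133.5),30),plane(W,(191,135),30);print(c.round(1),d.round(1))
s=cv2.imread("pics/scene6.png");cv2.imwrite("pics/s6c.png",cv2.resize(s[40:240,230:430],None,fx=3,fy=3))
E
```

```text
[546.4 308.7  30. ] [625.4 333.9  30. ] 82.91739701515537
edge yaw-90 1.8792627296294282 centre [610. 245.  30.]
[413.5 263.5  30. ] [493.3 287.4  30. ]
```

View pics/s6c.png

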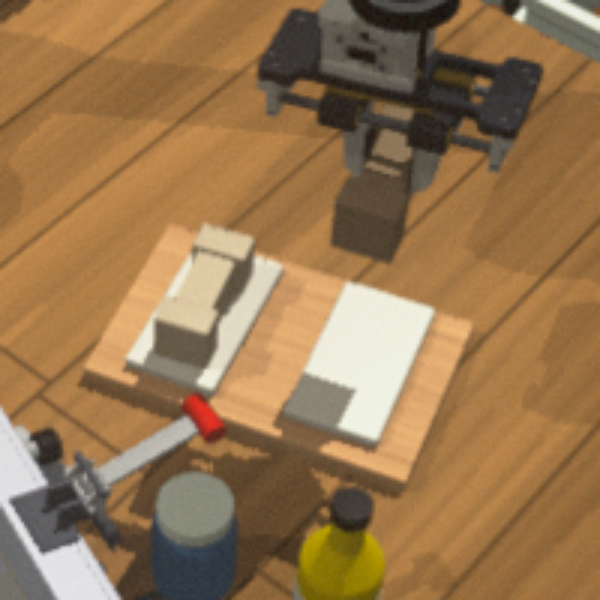

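The crop shows the block hanging level from the fingers. The empty bat's corners are at crop (350,282), (435,306), (375,443) and (285,414), and the dry block and bottle are untouched.

```bash
python3 - <<'E'
from h import *
S=cam("scene")
c=np.array([plane(S,(230+u/3,40+v/3),30) for u,v in((350,282),(435,306),(375,443),(285,414))]);print(c.round(1),c.mean(0))
T=cam("top");W=cam("wrist");t0=[(138.3,187.6),(148.5,220.5)]
for tp,sp in((t0[0],(435,306)),(t0[1],(350,282))):print(tri([S,T],[(230+sp[0]/3,40+sp[1]/3),tp]))
E
```

```text
[[548.1 311.2  30. ]
 [622.4 338.7  30. ]
 [672.3 183.3  30. ]
 [596.6 157.2  30. ]] [609.85382523 247.61514994  30.        ]
(array([621.38544907, 340.58284457,  27.56358192]), [np.float64(0.07211494422902447), np.float64(0.0721149442290178)])
(array([544.39028732, 315.2853426 ,  23.21142195]), [np.float64(1.1786890322052435), np.float64(1.1786890322052028)])
```

```bash
python3 -m pendant '[[[0.11,-0.13,-0.3],[0,0,0],-1],[[0,0,-0.7],[0,0,0],-1],[[0,0,-0.8],[0,0,0],-1],[[0,0,-0.8],[0,0,0],-1],[[0,0,-0.8],[0,0,0],-1],[[0,0,-0.8],[0,0,0],-1],[[0,0,-0.7],[0,0,0],-1],[[0,0,-0.5],[0,0,0],-1],[[0,0,-0.3],[0,0,0],-1],[[0,0,-0.2],[0,0,0],-1]]'; python3 -m pendant '[[[0,0,0],[0,0,0],-1],[[0,0,-0.03],[0,0,0],-1],[[0,0,-0.03],[0,0,0],-1],[[0,0,-0.03],[0,0,0],-1],[[0,0,-0.02],[0,0,0],-1],[[0,0,-0.02],[0,0,0],-1],[[0,0,-0.02],[0,0,0],-1],[[0,0,0],[0,0,0],-1],[[0,0,0],[0,0,0],-1],[[0,0,0],[0,0,0],-1]]'
```

```text
time: 19.82
tool_pos: [609.8, 242.1, 84.8]
tcp_rot: [3.083, -0.0, 1.876]
contact_force: [-0.1, 0.2, -3.8]
grip_width: 34.1
finger_force: 29.6
time: 20.65
tool_pos: [610.2, 243.4, 81.8]
tcp_rot: [3.081, -0.0, 1.877]
contact_force: [-0.2, -0.3, -4.1]
grip_width: 34.5
finger_force: 29.6
```

```bash
python3 -m pendant '[[[-0.03,0.06,0],[0,0,0],-1],[[0,0.06,-0.05],[0,0,0],-1],[[0,0,-0.05],[0,0,0],-1],[[0,0,-0.05],[0,0,0],-1],[[0,0,-0.03],[0,0,0],-1],[[0,0,-0.03],[0,0,0],-1],[[0,0,-0.02],[0,0,0],-1],[[0,0,-0.02],[0,0,0],-1],[[0,0,0],[0,0,0],-1],[[0,0,0],[0,0,0],-1]]'
```

```text
time: 21.48
tool_pos: [609.3, 247.0, 74.2]
tcp_rot: [3.081, -0.0, 1.877]
contact_force: [-0.9, 0.5, -4.6]
grip_width: 34.1
finger_force: 29.6
```

```bash
python3 -m pendant '[[[0,0,-0.02],[0,0,0],-1],[[0,0,0],[0,0,0],-1],[[0,0,-0.02],[0,0,0],-1],[[0,0,0],[0,0,0],-1],[[0,0,-0.02],[0,0,0],-1],[[0,0,0],[0,0,0],-1],[[0,0,0],[0,0,0],-1],[[0,0,0],[0,0,0],-1],[[0,0,0],[0,0,0],-1],[[0,0,0],[0,0,0],-1]]'
```

```text
time: 22.32
tool_pos: [609.5, 247.1, 73.7]
tcp_rot: [3.08, -0.0, 1.877]
contact_force: [-1.9, -1.8, 5.5]
grip_width: 34.4
finger_force: 30.0
```

The force reading went from -4.6 to +5.5 N, so the block is seated. Next I release it and retreat.

```bash
python3 -m pendant '[[[0,0,0.01],[0,0,0],-0.9],[[0,0,0],[0,0,0],-0.2],[[0,0,0],[0,0,0],0],[[0,0,0],[0,0,0],0.3],[[0,0,0],[0,0,0],0.3],[[0,0,0],[0,0,0],0.3],[[0,0,0],[0,0,0],0.3],[[0,0,0.15],[0,0,0],0.3],[[0,0,0.3],[0,0,0],0.3],[[0,0,0.5],[0,0,0],0.3]]' && python3 -m pendant '[[[0,0,0.8],[0,0,0],0.3],[[0,0,1],[0,0,0],0.3],[[0,0,1],[0,0,0],0.3],[[0,0,1],[0,0,0],0.3],[[0,0,1],[0,0,0],0.3],[[-0.3,-0.6,0.6],[0,0,0],0.3],[[-0.3,-0.8,0.3],[0,0,0],0.3],[[-0.3,-0.8,0],[0,0,0],0.3],[[-0.2,-0.5,0],[0,0,0],0.3],[[0,0,0],[0,0,0],0.3]]'; python3 - <<'E'
from h import *
s=bot.capture("scene");t=bot.capture("top");cv2.imwrite("pics/s7.png",np.hstack([cv2.resize(s[80:300,120:420],(545,400)),cv2.resize(t[140:310,120:230],(255,400))]))
cv2.imwrite("pics/scene7.png",s);cv2.imwrite("pics/top7.png",t)
E
```

```text
time: 23.15
tool_pos: [608.5, 246.8, 100.7]
tcp_rot: [3.084, -0.0, 1.877]
contact_force: [-0.1, 0.5, -0.2]
grip_width: 60.0
finger_force: 0.0
time: 23.98
tool_pos: [575.6, 163.5, 274.0]
tcp_rot: [3.08, 0.001, 1.874]
contact_force: [-0.6, 0.2, -0.5]
grip_width: 59.7
finger_force: 0.0
```

View pics/s7.png

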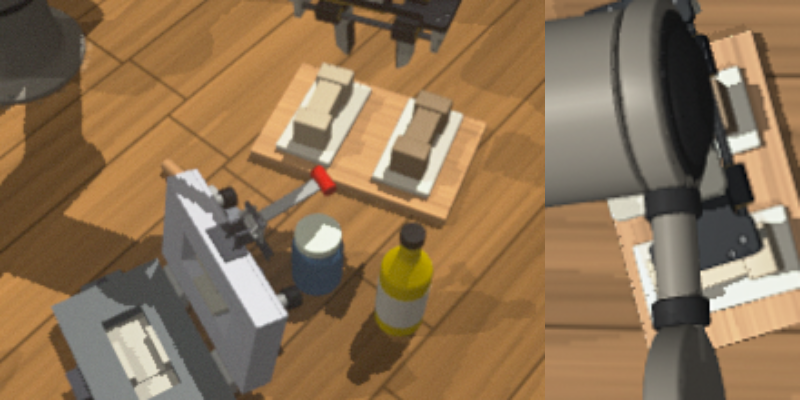

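The block sits upright along the empty bat, at crop (422,135). The cope is open, the mould is empty, and the dry block, jar and bottle stand as before.

```bash
python3 - <<'E'
from h import *
S=cam("scene")
f=lambda u,v:plane(S,(120+u/1.817,80+v/1.818),80)
a,b=f(433,103),f(413,152);print(a,b,(a+b)/2,np.arctan2(*(a-b)[1::-1]))
bot.close_job()
E
```

```text
[599.1265757  285.58822856  80.        ] [631.17652308 197.11311413  80.        ] [615.15154939 241.35067134  80.        ] 1.9183407061821776
the job is handed in; nothing more can be done
```

The job is done and handed in: the lever is over past centre, the mould is open on its stop, and the clay block stands upright along the empty bat, a few millimetres off the middle by the last rough picture check, with the dry block, jar and bottle undisturbed; the brush was not checked at the end.

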